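# Close a loaded slide cassette, release its side catches and hold it lifted

## Robot

A 6-joint arm with a two-finger parallel gripper is mounted at the origin on a cart in front of the work surface, level with it; the furniture and walls round the work are solid. World frame = base frame: x ahead of the robot, y to its left, z up, the work surface at z = 0. Lengths are in m, angles in degrees, forces in N, time in s.
With the tool pointing down it reaches from about 0.4 to 0.825 m from the base axis. Payload 7 kg.
Tool frame: the origin (TCP) lies midway between the tips of the shut fingers; the grasp point (between the pads) lies 19 mm behind it; z points along the fingers, y is the line along which they close (so a half turn about z gives the same grasp; the last joint's range is limited). The gripper opens to 88 mm and grips with 3 to 60 N. Pads are 19 mm wide; open, the fingers measure 130 mm over their backs; the gripper's body (78 mm by 193 mm) begins 47 mm behind the grasp point.
Start: joints at [-57.92, 20.546, 0.682, 0, -70.136, -16.507], TCP at [0.181, -0.65, 0.188] pointing down, gripper open.
Joint ranges: [-176.03, 176.03], [-82.01, 121.73], [-58.28, 71.71], [-173.87, 95.51], [-174.79, -0.11], [-173.66, 173.66]. Speed limits (degrees/s): [136.94, 136.94, 172.46, 180, 180, 180].

## Interface

Orientations are given as [roll, pitch, yaw] about the fixed x, y, z axes, in that order (R = Rz(yaw) Ry(pitch) Rx(roll)).
In Python, from plant import r gives the robot as it stands. The module is installed in compiled form; this text tells all that it offers.
- The arm moves only by the tool play_rows, never from a script. Its argument "rows" is a list of rows, each an object with "slide": the shift along the tool's x, y, z as a fraction of full scale, a list of three; "delta_rot": the turn, a rotation vector about the tool's x, y, z as a fraction of full scale, a list of three; "fingers": the opening, from -1 (shut) to 1 (fully open). In form: [{"slide": [x, y, z], "delta_rot": [rx, ry, rz], "fingers": fingers}, ...]. A call has 1 to 8 rows; each row shifts and turns the commanded pose from where the row before left it, along the tool's axes as they then stand; what a row does not reach is not made up. Full scale, the value 1, is 0.15 m for a shift and 0.08 rad for a turn. A row lasts 1/8 s, in which the tool goes at most 62.5 mm and 10.7 degrees, less where a joint would pass 70% of its speed; a pose out of reach is approached as far as the arm can. A call with a number of a shift or a turn outside -1 to 1 is refused whole. A call with a gripper value outside its range is refused whole. The fingers move at their own pace and stop on an object; "squeeze" is the grip in N (left out, the last holds). Time passes only in rows, so rows that do not move let the fingers close. It gives the time, the measured TCP pose, the force, the opening and the grip force at its end, in the units of the state.
- r.get_state(): the state, without advancing time (a new reading comes with each control period).
- r.capture(name): name is "side" or "top" or "wrist"; returns a dict with "image" (420x560x3 uint8, blue, green, red), "fx", "fy", "cx", "cy" (pixels), "R" (3x3) and "t" (3): a world point X has camera coordinates R X + t; the wrist camera has in their place "T_tool_cam" (4x4, takes a point from camera to tool coordinates, whose origin is the TCP and whose axes are the flange's). Camera axes: x right, y down, z forward; pixel columns grow to the right and rows downward; lengths in m; the calibration is good to about 2 mm. The wrist camera is an equidistant fisheye: a pixel r from the principal point sees the ray r / f radians off the axis. A picture is of the moment at which its call begins: read the wrist's pose just before it. There is no depth.
- r.close_job(): hands the job in; it is judged then, once.
The state is a dict: "time_s": time; "joints": joint angles; "qd": joint speeds; "joint_torque": joint torques, N m; "tcp_pos": TCP position; "eef_rot": TCP orientation; "contact_force": force on the tool from outside, world axes, zero at the start; "moment": the same for the moment, N m; "gripper_width": finger opening in m; "gripper_force": force on a finger pad.
Only numpy, scipy, OpenCV 4.12 (cv2) and the standard library are available. Lean on these libraries where they do the work, as an engineer would, in place of code of your own. Each camera call takes 0.05 s, during which the arm holds its last target. There are 200 camera calls.

## Task

The slide cassette standing in its low metal dock has been loaded: first swing its lid fully shut. Then pinch its two opposed side catches right in between the fingers and lift the cassette straight up out of the dock by them, without forcing it, and finish while still holding it there: level, lid shut, right above the dock with its underside about 10 cm above the trolley top. Leave everything else where it is.

Things in the scene. Friction and masses are not known exactly. Their poses are not given: they have to be found in the camera images.
- dock: Bare metal dock fixed on the trolley top, 108 (x) x 90 (y) x 30 mm high, base 6 mm thick. Origin: centre of its underside; z up, x along its length, away from the robot at zero yaw; yaw up to 0.45 rad either way. Its side walls (38 to 42 mm off the centre line, 30 mm high) carry ledges (inner edge 30.5 mm off it, 25.5 to 30 mm up) that reach over the noses of the cassette's catches.
- cassette: White plastic slide cassette, loose, about 0.17 kg with lid and catches, box 90 (x) x 40 (y) x 64 mm high without the 3 mm lid, with glass slides standing in it. Origin: centre of its underside; axes as the dock's while docked, where its origin lies 6 mm above the dock's origin, with about 1 mm play sideways. It cannot be lifted while the catches stand out.
- catch_l (a joint): White spring catch on the cassette's +y side: upright plate 28 mm wide (along x), 4 mm thick, 12 to 62 mm above the cassette's underside, ribbed on its upper outer face. It slides straight in: 0 m = standing out (locked under the dock's ledge), 0.0055 m = fully pressed (ledge cleared by 0.0045 m). It springs back when let go; pressing takes 2 to 5 N.
- catch_r (a joint): The same catch on the cassette's -y side; 0 m = standing out, 0.0055 m = fully pressed in.
- catch_l_pad (a point): Place to press catch_l: on its outer face, 50 mm above the cassette's underside, 29.5 mm from the cassette's centre line. The two catches measure 59 mm over their outer faces standing out and 48 mm pressed in; a grip holds them from above with the fingers closing along the cassette's y axis.
- catch_r_pad (a point): Place to press catch_r, opposite catch_l_pad.
- lid (a joint): Lid of the cassette, a white plate 90 x 40 x 3 mm hinged on the top of the cassette's +x end; 0 rad = shut (lying flat on the box), positive = open; upright at 1.57, stop at 1.9. A stiff hinge holds it at any angle; pushing it at its edge takes under 1 N. It has no latch.
- lid_hinge (a point): Middle of the lid's hinge line (along the cassette's y): 45 mm towards +x from the cassette's centre and 64 mm above its underside.
- lid_edge (a point): Middle of the lid's free edge, on its outer face, 90 mm from the hinge; a 5 mm tab stands out beyond it.
- specimen_cup_3: Bystander at the back: specimen cup with blue screw lid, 46 mm diameter, 59 mm high; origin: centre of underside.
- box_1: Bystander at the back: small carton, 32 x 84 x 47 mm high; origin: centre of underside.
- specimen_cup_1: Bystander at the back: specimen cup with red screw lid, 46 mm diameter, 59 mm high; origin: centre of underside.
- bottle_1: Bystander on the left: amber dropper bottle, 33 mm diameter, 102 mm high; origin: centre of underside.
- syringe_2: Bystander lying close to the dock's +y side: syringe, 23 x 85 x 14 mm high; origin: centre of underside.
- cotton_buds_2: Bystander at the back left: tub of cotton buds, 77 mm diameter, 80 mm high; origin: centre of underside.
- tape_2: Bystander lying close to the dock's -y side: roll of tape, 59 mm diameter, 19 mm high; origin: centre of underside.
- antiseptic_bottle: Bystander at the back right: green squeeze bottle, 41 x 61 x 99 mm high; origin: centre of underside. A tube rack with three tubes (64 mm high, tubes to 125 mm), fixed, stands in front of it along the right edge.

How it is judged (in metres and radians):
On the way, in this order (a step that is already met when the one before it is completed fails the run):
1. the lid is shut with the cassette still in its dock (value of joint lid below 0.08 rad and z of cassette in the frame of dock below 0.012 m), for 0.2 s.
2. both side catches are pinched in by the fingers, the lid shut (value of joint each of catch_l, catch_r above 0.0042 m and contact force between the fingers and cassette above 1 N and value of joint lid below 0.1 rad), for 0.1 s.
At the end, for the whole second after the job is handed in: The fingers hold the cassette by both catches (each pressed in more than 4.2 mm), lid shut (below 0.1 rad), level within 0.2 rad, its underside 70 to 160 mm above the trolley top, its origin within 45 mm horizontally of the dock's, touching the dock nowhere and at rest (all of step 2 and contact force between cassette and dock below 0.05 N and height (world z) of cassette between 0.07 and 0.16 m and horizontal distance between cassette and dock below 0.045 m and angle between cassette's own z axis and vertical below 0.2 rad and linear speed of cassette below 0.03 m/s); the arm keeps its last pose, push and grip.
It fails at once if the cassette is lifted out with its lid open (z of cassette in the frame of dock above 0.025 m and value of joint lid above 0.2 rad).
It fails at once if the cassette is forced against the dock with more than 60 N (contact force between cassette and dock above 60 N).
It fails at once if a bystander is moved by more than 30 mm (distance of any of specimen_cup_3, box_1, specimen_cup_1, bottle_1, syringe_2, cotton_buds_2, tape_2, antiseptic_bottle from where it was at the start of the episode above 0.03 m).
It also fails if it takes over 42 s, if anything falls off the work surface, if the arm or the gripper's body presses on something with over 40 N, if the wrist force passes 120 N, or if a joint passes its speed limit or range.

## Working session

There is one attempt and no reset: what is moved stays moved. The work goes in short steps, Python scripts to look and compute and a tool call to move; the robot and the scene stay as the last step left them, time stands still between calls to the robot, and variables do not carry over. Pictures are saved under pics/ and viewed, at most 10 in all, crops included, and the job is handed in when it is done.

Besides the shell and the picture viewer there is one more tool, called after ">>>" as name(argument=value, ...) on one line, values as JSON. play_rows: Moves the arm, as the interface text tells. Shift numbers are shares of 0.15 m and turn numbers shares of 0.08 rad, none past 1 either way. Its arguments: {"type":"object","properties":{"rows":{"type":"array"},"squeeze":{"type":"number"}},"required":["rows"]}

```bash
mkdir -p pics; python3 - <<'E'
from plant import r
import cv2,numpy as np,json
s=r.get_state();print({k:np.round(v,3).tolist() for k,v in s.items()})
for n in("top","side"):
    c=r.capture(n);cv2.imwrite(f"pics/{n}0.png",c["image"])
    np.savez(f"{n}0.npz",**c);print(n,c["fx"],c["cx"],c["cy"],np.round(c["R"],3).tolist(),c["t"])
E
```

```text
{'time_s': 0.0, 'joints': [-57.92, 20.592, 0.633, -0.021, -70.136, -16.508], 'qd': [0.033, 0.059, 0.073, -0.092, -0.027, -0.037], 'joint_torque': [-0.001, -58.272, 29.307, 6.998, 0.007, -0.0], 'tcp_pos': [0.181, -0.65, 0.187], 'eef_rot': [179.904, -0.008, -164.436], 'contact_force': [-0.093, 0.352, -0.177], 'moment': [0.03, 0.0, 0.02], 'gripper_force': 0.0, 'gripper_width': 0.087}
top 391.1016361087836 279.7217006317925 212.24835438541874 [[0.02, -1.0, 0.011], [-0.996, -0.021, -0.091], [0.091, -0.01, -0.996]] [0.03263705 0.51572649 0.89987178]
side 482.2220137973203 293.92498841977897 215.64599929370465 [[-0.866, -0.501, -0.003], [-0.267, 0.468, -0.842], [0.423, -0.728, -0.539]] [0.46520304 0.17390616 0.72469221]
```

View pics/top0.png

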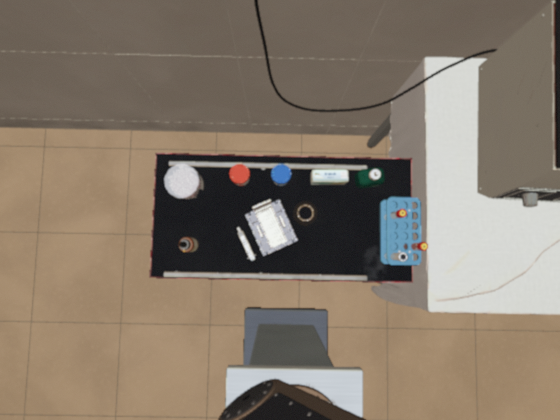

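View pics/side0.png

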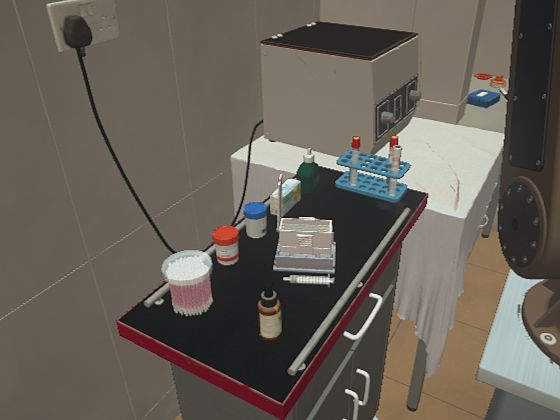

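```bash
python3 - <<'E'
import cv2,numpy as np
a=cv2.imread("pics/top0.png")[190:265,235:310];b=cv2.imread("pics/side0.png")[165:290,255:355]
a=cv2.resize(a,(400,400),interpolation=cv2.INTER_CUBIC);b=cv2.resize(b,(400,500),interpolation=cv2.INTER_CUBIC)
o=np.zeros((500,800,3),np.uint8);o[:400,:400]=a;o[:,400:]=b;cv2.imwrite("pics/z0.png",o)
E
```

```text
(no output)
```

View pics/z0.png

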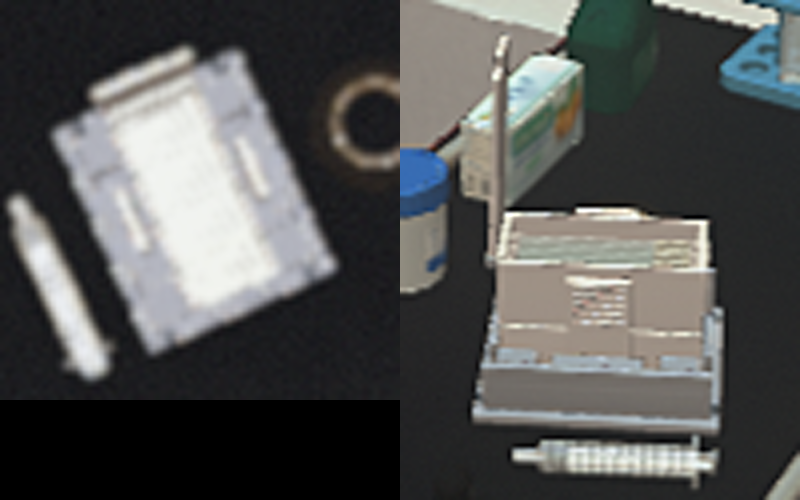

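```bash
cat > h.py <<'E'
import numpy as np
def ray(c,u,v):
    d=np.array([(u-c["cx"])/c["fx"],(v-c["cy"])/c["fy"],1.]);R=c["R"]
    return -R.T@c["t"],R.T@d
def onz(c,u,v,z):
    o,d=ray(c,u,v);return o+d*(z-o[2])/d[2]
def proj(c,X):
    p=c["R"]@X+c["t"];return [c["fx"]*p[0]/p[2]+c["cx"],c["fy"]*p[1]/p[2]+c["cy"]]
E
python3 - <<'E'
import numpy as np
from h import *
t=dict(np.load("top0.npz"));s=dict(np.load("side0.npz"))
T=lambda u,v,z:onz(t,235+(u+.5)/5.3333-.5,190+(v+.5)/5.3333-.5,z)
S=lambda u,v,z:onz(s,255+(u-400+.5)/4-.5,165+(v+.5)/4-.5,z)
for z in(.006,.03):
  D=np.array([T(*p,z) for p in((52,130),(240,48),(338,265),(150,355))])
  print(D.round(3).tolist(),D.mean(0),np.linalg.norm(D[0]-D[3]),np.linalg.norm(D[0]-D[1]))
  for a,b in((3,0),(2,1)): print(np.arctan2(*(D[b]-D[a])[1::-1]))
a=T(130,217,.068);b=T(253,167,.068);print("catch",a,b,(a+b)/2,np.arctan2(*(a-b)[1::-1])-np.pi/2,np.linalg.norm(a-b))
for z in(.155,.16,.165):print("lid",T(90,100,z),T(190,50,z))
print("side base",S(473,418,.006),S(718,430,.006))
for p in((473,418),(718,430)): pass
print("box top corners side",S(498,262,.07),S(713,268,.07),S(708,222,.07),S(503,212,.07))
print("lid tip side ",S(503,40,.16),S(503,40,.165))
E
```

```text
[[0.511, 0.128, 0.006], [0.55, 0.044, 0.006], [0.453, -0.002, 0.006], [0.411, 0.081, 0.006]] [0.48091238 0.06267626 0.006     ] 0.11011116389237392 0.09251931364861164
0.43572704181678606
0.4413468187484835
[[0.509, 0.126, 0.03], [0.547, 0.044, 0.03], [0.452, -0.001, 0.03], [0.411, 0.08, 0.03]] [0.47962742 0.06239932 0.03      ] 0.10728971246797826 0.09014862987731728
0.43572704181678606
0.4413468187484833
catch [0.46945042 0.08902634 0.068     ] [0.49149665 0.03788526 0.068     ] [0.48047353 0.0634558  0.068     ] 0.4070145753130472 0.05569063701172881
lid [0.50965288 0.10157263 0.155     ] [0.52954643 0.06408237 0.155     ]
lid [0.50915209 0.1012571  0.16      ] [0.52891936 0.06400483 0.16      ]
lid [0.5086513  0.10094157 0.165     ] [0.52829228 0.06392729 0.165     ]
side base [0.50585396 0.12793459 0.006     ] [0.4094506  0.08216378 0.006     ]
box top corners side [0.50941521 0.09883438 0.07      ] [0.42708389 0.05698685 0.07      ] [0.44491913 0.0256811  0.07      ] [0.52822757 0.0638754  0.07      ]
lid tip side  [0.52356533 0.06834697 0.16      ] [0.51853386 0.07641583 0.165     ]
```

>>> play_rows(rows=[{"slide": [0,0,-0.167],"delta_rot": [0,0,-0.68],"fingers": -1},{"slide": [0,0,-0.167],"delta_rot": [0,0,-0.68],"fingers": -1},{"slide": [0,0,-0.167],"delta_rot": [0,0,-0.68],"fingers": -1},{"slide": [-0.288,0.231,0],"delta_rot": [0,0,0],"fingers": -1},{"slide": [-0.288,0.231,0],"delta_rot": [0,0,0],"fingers": -1},{"slide": [-0.288,0.231,0],"delta_rot": [0,0,0],"fingers": -1},{"slide": [-0.288,0.231,0],"delta_rot": [0,0,0],"fingers": -1},{"slide": [-0.288,0.231,0],"delta_rot": [0,0,0],"fingers": -1}], squeeze=10)

```text
time_s: 1.1
tcp_pos: [0.3044, -0.4003, 0.2631]
eef_rot: [180.0, -0.0, -155.1]
contact_force: [1.0, 1.0, -0.4]
gripper_width: 0.0131
gripper_force: 0.0
```

>>> play_rows(rows=[{"slide": [-0.288,0.231,0],"delta_rot": [0,0,0],"fingers": -1},{"slide": [-0.288,0.231,0],"delta_rot": [0,0,0],"fingers": -1},{"slide": [-0.288,0.231,0],"delta_rot": [0,0,0],"fingers": -1},{"slide": [-0.288,0.231,0],"delta_rot": [0,0,0],"fingers": -1},{"slide": [-0.288,0.231,0],"delta_rot": [0,0,0],"fingers": -1},{"slide": [-0.288,0.231,0],"delta_rot": [0,0,0],"fingers": -1},{"slide": [-0.288,0.231,0],"delta_rot": [0,0,0],"fingers": -1},{"slide": [0,0,0],"delta_rot": [0,0,0],"fingers": -1}])

```text
time_s: 2.1
tcp_pos: [0.477, -0.0518, 0.2627]
eef_rot: [180.0, -0.1, -154.8]
contact_force: [-1.0, -0.4, -0.1]
gripper_width: 0.0002
gripper_force: 0.0
```

```bash
python3 - <<'E'
from plant import r
import cv2,numpy as np
s=r.get_state();print(s["tcp_pos"],s["eef_rot"])
c=r.capture("wrist");cv2.imwrite("pics/w1.png",c["image"]);np.savez("w1.npz",tcp=s["tcp_pos"],rot=s["eef_rot"],**c)
print(c["fx"],c["cx"],c["cy"],np.round(c["T_tool_cam"],3).tolist())
E
```

```text
[ 0.4770236  -0.05182603  0.26271072] [ 1.79971180e+02 -5.66555826e-02 -1.54849996e+02]
325.19226210127806 278.6341159612098 208.9293183547156 [[-0.001, -0.962, -0.272, 0.074], [1.0, -0.002, 0.001, 0.0], [-0.001, -0.272, 0.962, -0.195], [0.0, 0.0, 0.0, 1.0]]
```

View pics/w1.png

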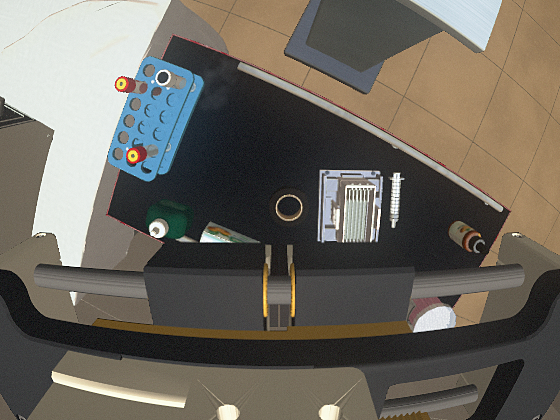

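>>> play_rows(rows=[{"slide": [-0.285,0.228,0],"delta_rot": [0,0,0],"fingers": -1},{"slide": [-0.285,0.228,0],"delta_rot": [0,0,0],"fingers": -1},{"slide": [-0.285,0.228,0],"delta_rot": [0,0,0],"fingers": -1},{"slide": [0,0,0.2],"delta_rot": [0,0,0],"fingers": -1},{"slide": [0,0,0],"delta_rot": [0,0,0],"fingers": -1},{"slide": [0,0,0],"delta_rot": [0,0,0],"fingers": -1}])

```text
time_s: 2.9
tcp_pos: [0.5493, 0.0913, 0.2345]
eef_rot: [-180.0, 0.0, -155.1]
contact_force: [-0.2, -0.0, 0.3]
gripper_width: 0.0005
gripper_force: 0.0
```

```bash
python3 - <<'E'
from plant import r
import cv2,numpy as np
s=r.get_state();print(s["tcp_pos"],s["eef_rot"])
c=r.capture("wrist");d=r.capture("side");np.savez("w2.npz",tcp=s["tcp_pos"],rot=s["eef_rot"],**c)
o=np.zeros((600,800,3),np.uint8);o[:,:400]=cv2.resize(c["image"][0:300,180:380],(400,600),interpolation=cv2.INTER_CUBIC)
o[:,400:]=cv2.resize(d["image"][80:290,220:360],(400,600),interpolation=cv2.INTER_CUBIC)
cv2.imwrite("pics/w2.png",o)
E
```

```text
[0.54933057 0.09130738 0.23447777] [-1.79968635e+02  3.55361371e-02 -1.55134590e+02]
```

View pics/w2.png

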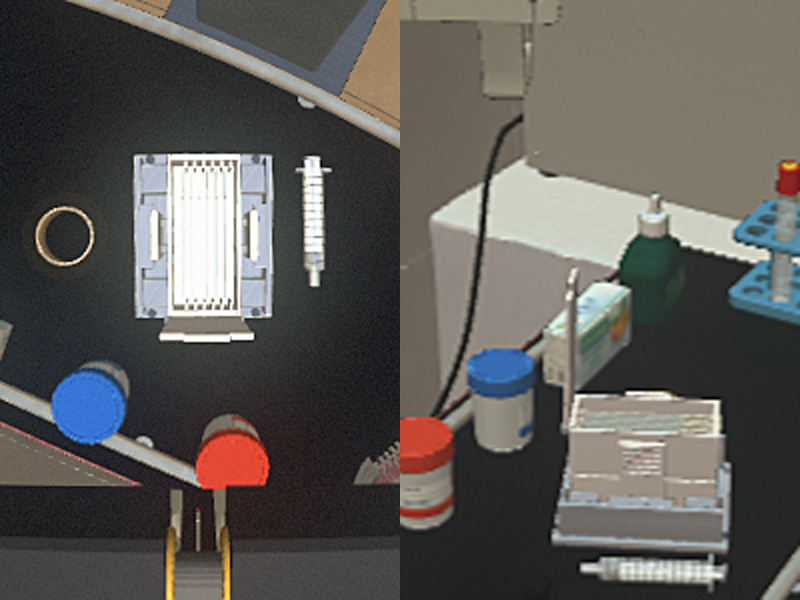

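```bash
cat >> h.py <<'E'
from scipy.spatial.transform import Rotation as Ro
def wz(c,u,v,z):
    x,y=(u-c["cx"]),(v-c["cy"]);q=np.hypot(x,y);th=q/c["fx"]
    d=np.array([x/q*np.sin(th),y/q*np.sin(th),np.cos(th)])
    R=Ro.from_euler("xyz",c["rot"],degrees=True).as_matrix();T=c["T_tool_cam"]
    o=c["tcp"]+R@T[:3,3];d=R@T[:3,:3]@d
    return o+d*(z-o[2])/d[2]
E
python3 - <<'E'
import numpy as np
from h import *
c=dict(np.load("w2.npz"));W=lambda u,v,z:wz(c,180+(u+.5)/2-.5,(v+.5)/2-.5,z)
D=np.array([W(*p,.006) for p in((134,318),(272,318),(272,154),(134,154))]);print(D.round(4).tolist(),D.mean(0))
print(np.arctan2(*(D[0]-D[3])[1::-1]),np.arctan2(*(D[1]-D[2])[1::-1]))
a=W(252,235,.068);b=W(155,235,.068);print("catch",a,b,(a+b)/2,np.linalg.norm(a-b),np.arctan2(*(a-b)[1::-1])-np.pi/2)
B=[W(*p,.07) for p in((167,155),(240,155),(241,315),(167,315))];print(np.round(B,4).tolist(),np.mean(B,0))
print("lid",W(160,338,.16),W(253,338,.16))
E
```

```text
[[0.5464, 0.0444, 0.006], [0.5084, 0.1266, 0.006], [0.4109, 0.0803, 0.006], [0.4482, 0.0001, 0.006]] [0.4784667  0.06283898 0.006     ]
0.42396586768024996 0.44267442991155653
catch [0.4673983  0.08676737 0.068     ] [0.48983794 0.0383852  0.068     ] [0.47861812 0.06257628 0.068     ] 0.0533326464968122 0.4342704481159374
[[0.4466, 0.0259, 0.07], [0.4299, 0.0619, 0.07], [0.5103, 0.1002, 0.07], [0.5276, 0.0629, 0.07]] [0.47861682 0.06271722 0.07      ]
lid [0.52632966 0.06362668 0.16      ] [0.50994869 0.09900577 0.16      ]
```

>>> play_rows(rows=[{"slide": [0,0.027,0.21],"delta_rot": [0,0,0],"fingers": -1},{"slide": [0,0,0.21],"delta_rot": [0,0,0],"fingers": -1},{"slide": [0,0,0.21],"delta_rot": [0,0,0],"fingers": -1},{"slide": [0,0,0],"delta_rot": [0,0,0],"fingers": -1},{"slide": [0.064,0,0],"delta_rot": [0,0,0],"fingers": -1},{"slide": [0.063,0,0],"delta_rot": [0,0,0],"fingers": -1},{"slide": [0.113,0,0.02],"delta_rot": [0,0,0],"fingers": -1},{"slide": [0.114,0,0.027],"delta_rot": [0,0,0],"fingers": -1}])

```text
time_s: 4.0
tcp_pos: [0.4982, 0.0732, 0.1323]
eef_rot: [180.0, 0.1, -155.1]
contact_force: [0.1, -0.2, -0.1]
gripper_width: 0.0008
gripper_force: 0.0
```

>>> play_rows(rows=[{"slide": [0.1,0,0.07],"delta_rot": [0,0,0],"fingers": -1},{"slide": [0.08,0,0.097],"delta_rot": [0,0,0],"fingers": -1},{"slide": [0.03,0,0.073],"delta_rot": [0,0,0],"fingers": -1},{"slide": [0.03,0,0.073],"delta_rot": [0,0,0],"fingers": -1},{"slide": [0.013,0,0.053],"delta_rot": [0,0,0],"fingers": -1},{"slide": [0,0,0],"delta_rot": [0,0,0],"fingers": -1},{"slide": [0,0,0],"delta_rot": [0,0,0],"fingers": -1}])

```text
time_s: 4.88
tcp_pos: [0.4654, 0.0579, 0.0772]
eef_rot: [-180.0, 0.0, -155.1]
contact_force: [0.2, -0.5, 0.7]
gripper_width: 0.0001
gripper_force: 0.0
```

>>> play_rows(rows=[{"slide": [0,0,0.013],"delta_rot": [0,0,0],"fingers": -1},{"slide": [0,0,0.01],"delta_rot": [0,0,0],"fingers": -1},{"slide": [0,0,0],"delta_rot": [0,0,0],"fingers": -1}])

```text
time_s: 5.25
tcp_pos: [0.4648, 0.0577, 0.0734]
eef_rot: [180.0, -0.0, -155.1]
contact_force: [0.0, -0.6, 1.6]
gripper_width: 0.0002
gripper_force: 0.0
```

>>> play_rows(rows=[{"slide": [0,0,0.006],"delta_rot": [0,0,0],"fingers": -1},{"slide": [0,0,0],"delta_rot": [0,0,0],"fingers": -1},{"slide": [0,0,0],"delta_rot": [0,0,0],"fingers": -1}])

```text
time_s: 5.62
tcp_pos: [0.4649, 0.0577, 0.0726]
eef_rot: [180.0, 0.0, -155.1]
contact_force: [1.3, 0.2, -0.3]
gripper_width: 0.0004
gripper_force: 0.0
```

>>> play_rows(rows=[{"slide": [0,0,-0.2],"delta_rot": [0,0,0],"fingers": -1},{"slide": [0,0,-0.3],"delta_rot": [0,0,0],"fingers": 1},{"slide": [-0.097,-0.008,-0.3],"delta_rot": [0,0,0],"fingers": 1},{"slide": [0,0,0],"delta_rot": [0,0,0],"fingers": 1},{"slide": [0,0,0],"delta_rot": [0,0,0],"fingers": 1},{"slide": [0,0,0],"delta_rot": [0,0,0],"fingers": 1}])

```text
time_s: 6.38
tcp_pos: [0.4777, 0.0624, 0.1915]
eef_rot: [180.0, -0.1, -155.1]
contact_force: [-0.0, -0.0, 0.9]
gripper_width: 0.0449
gripper_force: 0.0
```

```bash
python3 - <<'E'
from plant import r
import cv2,numpy as np
s=r.get_state();print(s["tcp_pos"],s["eef_rot"],s["gripper_width"])
c=r.capture("wrist");d=r.capture("side");np.savez("w3.npz",tcp=s["tcp_pos"],rot=s["eef_rot"],**c)
o=np.zeros((600,800,3),np.uint8);o[:,:400]=cv2.resize(c["image"][50:350,180:380],(400,600),interpolation=cv2.INTER_CUBIC)
o[:,400:]=cv2.resize(d["image"][80:290,220:360],(400,600),interpolation=cv2.INTER_CUBIC)
cv2.imwrite("pics/w3.png",o)
E
```

```text
[0.4777137  0.06241933 0.19148755] [ 1.79994223e+02 -1.16835317e-01 -1.55083068e+02] 0.04494897416171939
```

View pics/w3.png

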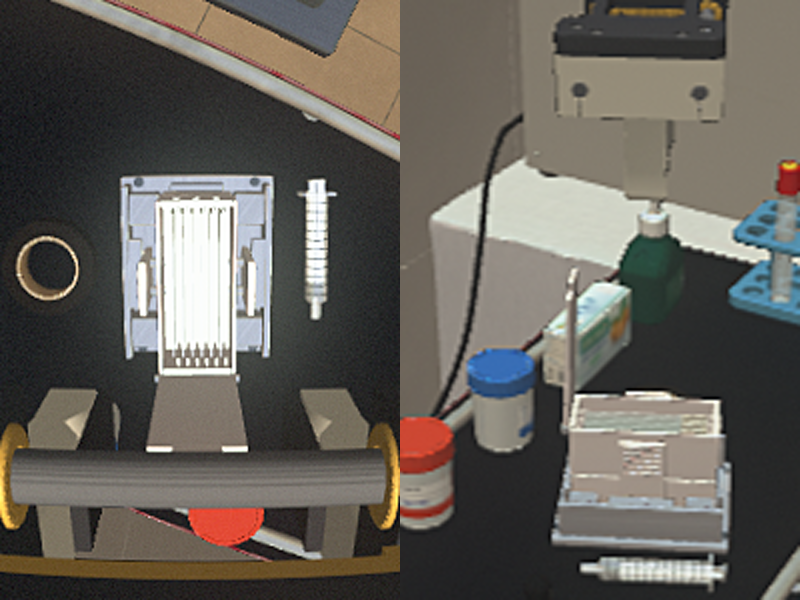

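```bash
python3 - <<'E'
import numpy as np
from h import *
u=np.array([.907,.421]);n=np.array([-.421,.907]);C=np.array([.4786,.0627])
def fr(p): q=p[:2]-C;return np.round([q@u,q@n,p[2]],4)
c=dict(np.load("w2.npz"));W2=lambda a,v,z:wz(c,180+(a+.5)/2-.5,(v+.5)/2-.5,z)
d=dict(np.load("w3.npz"));W3=lambda a,v,z:wz(d,180+(a+.5)/2-.5,50+(v+.5)/2-.5,z)
t=dict(np.load("top0.npz"));s=dict(np.load("side0.npz"))
for z in(.14,.15,.155,.16,.165,.17):
  print(z,"w2",fr(W2(160,338,z)),fr(W2(253,338,z)),"w3",fr(W3(148,448,z)),fr(W3(246,448,z)),"top",
   fr(onz(t,235+90/5.333,190+100/5.333,z)),fr(onz(t,235+190/5.333,190+50/5.333,z)),"side",fr(onz(s,280.7,175,z)))
print(fr(d["tcp"]), [fr(W3(*p,.07)) for p in((160,375),(237,375))])
E
```

```text
0.14 w2 [ 0.0467 -0.0204  0.14  ] [0.0468 0.0215 0.14  ] w3 [ 0.052  -0.0207  0.14  ] [0.0521 0.0209 0.14  ] top [0.0452 0.022  0.14  ] [ 0.0475 -0.0212  0.14  ] side [ 0.0471 -0.0502  0.14  ]
0.15 w2 [ 0.0452 -0.0198  0.15  ] [0.0452 0.0206 0.15  ] w3 [ 0.0469 -0.0199  0.15  ] [0.047 0.02  0.15 ] top [0.044  0.0218 0.15  ] [ 0.0463 -0.0208  0.15  ] side [ 0.0448 -0.0314  0.15  ]
0.155 w2 [ 0.0444 -0.0195  0.155 ] [0.0445 0.0202 0.155 ] w3 [ 0.0444 -0.0194  0.155 ] [0.0444 0.0196 0.155 ] top [0.0434 0.0218 0.155 ] [ 0.0457 -0.0206  0.155 ] side [ 0.0436 -0.0219  0.155 ]
0.16 w2 [ 0.0437 -0.0193  0.16  ] [0.0437 0.0197 0.16  ] w3 [ 0.0418 -0.019   0.16  ] [0.0419 0.0192 0.16  ] top [0.0429 0.0217 0.16  ] [ 0.0451 -0.0204  0.16  ] side [ 0.0425 -0.0125  0.16  ]
0.165 w2 [ 0.0429 -0.019   0.165 ] [0.043  0.0193 0.165 ] w3 [ 0.0393 -0.0186  0.165 ] [0.0393 0.0188 0.165 ] top [0.0423 0.0216 0.165 ] [ 0.0445 -0.0202  0.165 ] side [ 0.0413 -0.0031  0.165 ]
0.17 w2 [ 0.0422 -0.0187  0.17  ] [0.0422 0.0189 0.17  ] w3 [ 0.0367 -0.0182  0.17  ] [0.0368 0.0184 0.17  ] top [0.0417 0.0215 0.17  ] [ 0.0439 -0.02    0.17  ] side [0.0402 0.0063 0.17  ]
[-9.000e-04  1.000e-04  1.915e-01] [array([ 0.0451, -0.0191,  0.07  ]), array([0.0452, 0.0209, 0.07  ])]
```

```bash
python3 - <<'E'
import numpy as np,cv2
from h import *
from plant import r
s=dict(np.load("side0.npz"));g=r.get_state();print(g["time_s"],g["tcp_pos"],g["gripper_width"])
f=lambda p:np.round([400+(p[0]-220)*400/140,(p[1]-80)*600/210])
for n in("w2","w3"):
  c=dict(np.load(n+".npz"));print(n,f(proj(s,c["tcp"])))
  T=c["T_tool_cam"];p=T[:3,:3].T@(np.array([0,0,0])-T[:3,3]);th=np.arccos(p[2]/np.linalg.norm(p));k=c["fx"]*th/np.hypot(*p[:2]);print("tcp in wrist",c["cx"]+k*p[0],c["cy"]+k*p[1])
for n in("top","side"): cv2.imwrite(f"pics/{n}4.png",r.capture(n)["image"])
a=cv2.imread("pics/side4.png");b=cv2.imread("pics/side0.png");dd=np.abs(a.astype(int)-b).sum(2)
print("diff around lid px",dd[165:235,275:287].mean(), "box",dd[215:255,282:330].mean())
E
```

```text
6.475 [0.47794707 0.06246797 0.19167658] 0.053135268055011294
w2 [509. 157.]
tcp in wrist 278.1965768935664 236.80461849535524
w3 [646. 235.]
tcp in wrist 278.1956292421736 236.79970315405666
diff around lid px 4.904761904761905 box 5.134895833333333
```

```bash
python3 - <<'E'
import numpy as np
from h import *
s=dict(np.load("side0.npz"))
f=lambda p:np.round([400+(p[0]-220)*400/140,(p[1]-80)*600/210])
for n,y in(("w2",.021),("w2",.0),("w3",.0225),("w3",.043),("w3",-.043)):
  c=dict(np.load(n+".npz"));R=Ro.from_euler("xyz",c["rot"],degrees=True).as_matrix();T=c["T_tool_cam"]
  for L in(0,.02,.04,.06):
    o=[]
    for x in(-.01,.01):
      q=np.array([x,y,-L]);p=T[:3,:3].T@(q-T[:3,3]);k=c["fx"]*np.arccos(p[2]/np.linalg.norm(p))/np.hypot(*p[:2])
      off=50 if n=="w3" else 0
      o+=[f(proj(s,c["tcp"]+R@q)).tolist(),[round((c["cx"]+k*p[0]-180)*2),round((c["cy"]+k*p[1]-off)*2)]]
    print(n,y,L,o)
E
```

```text
w2 0.021 0 [[485.0, 172.0], [261, 502], [521.0, 173.0], [263, 444]]
w2 0.021 0.02 [[483.0, 137.0], [267, 528], [520.0, 138.0], [269, 465]]
w2 0.021 0.04 [[481.0, 102.0], [274, 560], [518.0, 103.0], [277, 492]]
w2 0.021 0.06 [[479.0, 65.0], [283, 598], [517.0, 66.0], [287, 524]]
w2 0.0 0 [[491.0, 157.0], [196, 502], [527.0, 158.0], [196, 444]]
w2 0.0 0.02 [[489.0, 122.0], [196, 529], [525.0, 124.0], [196, 466]]
w2 0.0 0.04 [[487.0, 87.0], [196, 560], [524.0, 89.0], [196, 492]]
w2 0.0 0.06 [[485.0, 51.0], [196, 599], [523.0, 52.0], [196, 525]]
w3 0.0225 0 [[625.0, 253.0], [265, 402], [662.0, 254.0], [267, 344]]
w3 0.0225 0.02 [[625.0, 220.0], [272, 428], [662.0, 221.0], [275, 365]]
w3 0.0225 0.04 [[625.0, 186.0], [280, 460], [663.0, 187.0], [283, 391]]
w3 0.0225 0.06 [[625.0, 151.0], [289, 498], [663.0, 152.0], [294, 424]]
w3 0.043 0 [[622.0, 270.0], [327, 401], [659.0, 272.0], [331, 343]]
w3 0.043 0.02 [[622.0, 237.0], [339, 427], [660.0, 238.0], [344, 365]]
w3 0.043 0.04 [[622.0, 202.0], [353, 457], [660.0, 204.0], [360, 390]]
w3 0.043 0.06 [[622.0, 167.0], [370, 495], [661.0, 168.0], [379, 422]]
w3 -0.043 0 [[634.0, 202.0], [66, 401], [668.0, 204.0], [62, 344]]
w3 -0.043 0.02 [[634.0, 171.0], [54, 427], [669.0, 172.0], [49, 365]]
w3 -0.043 0.04 [[635.0, 139.0], [40, 458], [669.0, 140.0], [33, 391]]
w3 -0.043 0.06 [[635.0, 106.0], [23, 495], [670.0, 107.0], [13, 423]]
```

>>> play_rows(rows=[{"slide": [-0.28,0,0],"delta_rot": [0,0,0],"fingers": -1},{"slide": [-0.26,0,0],"delta_rot": [0,0,0],"fingers": -1},{"slide": [0,0,0],"delta_rot": [0,0,0],"fingers": -1},{"slide": [0,0,0.2],"delta_rot": [0,0,0],"fingers": -1},{"slide": [0,0,0.2],"delta_rot": [0,0,0],"fingers": -1},{"slide": [0,0,0.21],"delta_rot": [0,0,0],"fingers": -1},{"slide": [0,0,0],"delta_rot": [0,0,0],"fingers": -1},{"slide": [0,0,0],"delta_rot": [0,0,0],"fingers": -1}])

```text
time_s: 7.58
tcp_pos: [0.5525, 0.0969, 0.1023]
eef_rot: [-180.0, 0.1, -155.1]
contact_force: [0.2, -0.2, 0.9]
gripper_width: 0.0004
gripper_force: 0.0
```

```bash
python3 - <<'E'
from plant import r
import cv2,numpy as np
s=r.get_state();print(s["tcp_pos"],s["eef_rot"],s["gripper_width"])
d=r.capture("side")
o=cv2.resize(d["image"][120:270,220:360],(560,600),interpolation=cv2.INTER_CUBIC)
cv2.imwrite("pics/w5.png",o)
E
```

```text
[0.55253596 0.09694919 0.1022837 ] [-1.79976736e+02  5.75453312e-02 -1.55057013e+02] 0.00037366266659233296
```

View pics/w5.png

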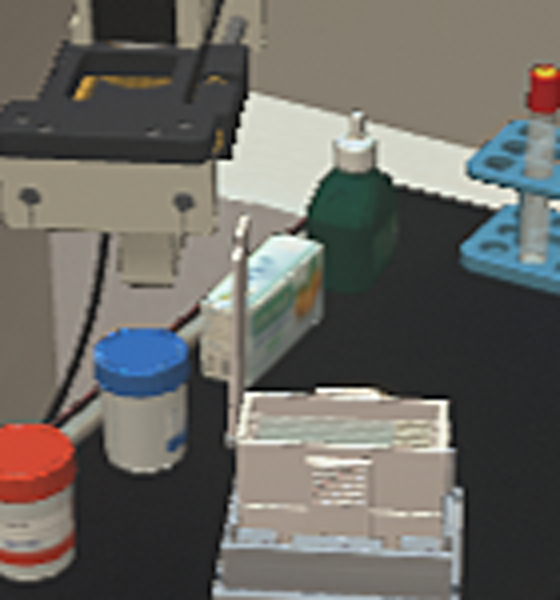

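>>> play_rows(rows=[{"slide": [0.08,0,0],"delta_rot": [0,0,0],"fingers": -1},{"slide": [0.08,0,0.014],"delta_rot": [0,0,0],"fingers": -1},{"slide": [0.113,0,0.02],"delta_rot": [0,0,0],"fingers": -1},{"slide": [0.114,0,0.027],"delta_rot": [0,0,0],"fingers": -1},{"slide": [0.09,0,0.073],"delta_rot": [0,0,0],"fingers": -1},{"slide": [0.09,0,0.093],"delta_rot": [0,0,0],"fingers": -1},{"slide": [0,0,0],"delta_rot": [0,0,0],"fingers": -1}])

```text
time_s: 8.5
tcp_pos: [0.4732, 0.0602, 0.0668]
eef_rot: [180.0, -0.1, -155.1]
contact_force: [0.2, -0.1, 0.2]
gripper_width: 0.0003
gripper_force: 0.0
```

>>> play_rows(rows=[{"slide": [0.03,0,0.073],"delta_rot": [0,0,0],"fingers": -1},{"slide": [0.03,0,0.073],"delta_rot": [0,0,0],"fingers": -1},{"slide": [0.013,0,0.04],"delta_rot": [0,0,0],"fingers": -1},{"slide": [0,0,0],"delta_rot": [0,0,0],"fingers": -1},{"slide": [0,0,0],"delta_rot": [0,0,0],"fingers": -1}])

```text
time_s: 9.12
tcp_pos: [0.4652, 0.0565, 0.0392]
eef_rot: [-180.0, 0.0, -155.1]
contact_force: [0.6, -0.1, -0.1]
gripper_width: 0.0005
gripper_force: 0.0
```

>>> play_rows(rows=[{"slide": [0,0,0.013],"delta_rot": [0,0,0],"fingers": -1},{"slide": [0,0,0.013],"delta_rot": [0,0,0],"fingers": -1},{"slide": [0,0,0],"delta_rot": [0,0,0],"fingers": -1}])

```text
time_s: 9.5
tcp_pos: [0.4649, 0.0564, 0.0351]
eef_rot: [180.0, -0.0, -155.1]
contact_force: [0.2, 0.7, 0.1]
gripper_width: 0.0009
gripper_force: 0.0
```

>>> play_rows(rows=[{"slide": [0,0,0.01],"delta_rot": [0,0,0],"fingers": -1},{"slide": [0,0,0],"delta_rot": [0,0,0],"fingers": -1}])

```text
time_s: 9.75
tcp_pos: [0.4651, 0.0564, 0.0345]
eef_rot: [-180.0, 0.0, -155.1]
contact_force: [-4.4, 0.3, 11.3]
gripper_width: 0.0005
gripper_force: 5.3
```

>>> play_rows(rows=[{"slide": [0,0,0],"delta_rot": [0,0,0],"fingers": -1},{"slide": [0,0,-0.2],"delta_rot": [0,0,0],"fingers": -1},{"slide": [-0.09,0,-0.3],"delta_rot": [0,0,0],"fingers": 1},{"slide": [0,0,-0.2],"delta_rot": [0,0,0],"fingers": 1},{"slide": [0,0,0],"delta_rot": [0,0,0],"fingers": 1},{"slide": [0,0,0],"delta_rot": [0,0,0],"fingers": 1},{"slide": [0,0,0],"delta_rot": [0,0,0],"fingers": 1}])

```text
time_s: 10.62
tcp_pos: [0.4765, 0.0618, 0.1378]
eef_rot: [-180.0, -0.1, -155.1]
contact_force: [-0.1, -0.2, 0.9]
gripper_width: 0.0449
gripper_force: 0.0
```

```bash
python3 - <<'E'
from plant import r
import cv2,numpy as np
s=r.get_state();print(s["tcp_pos"],s["eef_rot"],s["gripper_width"])
c=r.capture("wrist");d=r.capture("side");np.savez("w6.npz",tcp=s["tcp_pos"],rot=s["eef_rot"],**c)
o=np.zeros((600,800,3),np.uint8);o[:,:400]=cv2.resize(c["image"][50:350,180:380],(400,600),interpolation=cv2.INTER_CUBIC)
o[:,400:]=cv2.resize(d["image"][80:290,220:360],(400,600),interpolation=cv2.INTER_CUBIC)
cv2.imwrite("pics/w6.png",o)
E
```

```text
[0.47652455 0.06179982 0.13776719] [-1.79999814e+02 -1.05630431e-01 -1.55083347e+02] 0.04488285784136139
```

View pics/w6.png

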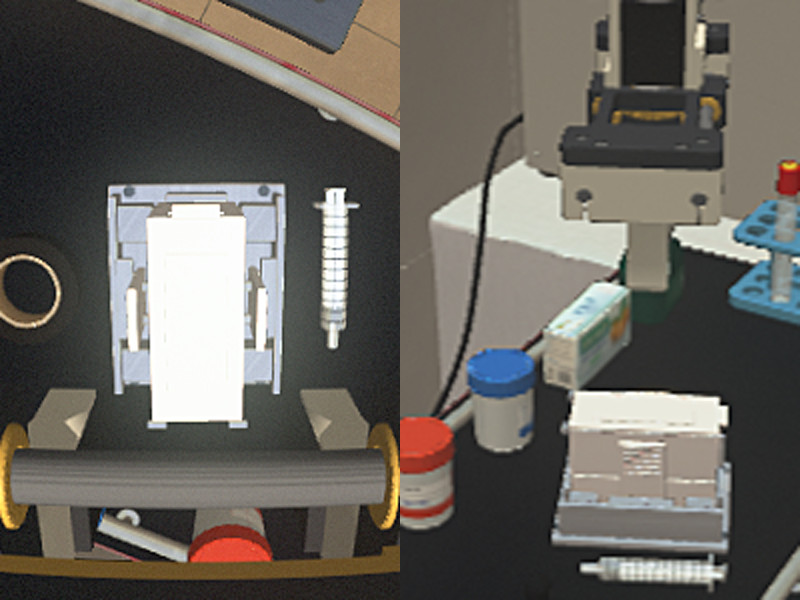

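>>> play_rows(rows=[{"slide": [-0.015,0,0],"delta_rot": [0,0,0],"fingers": 1},{"slide": [0,0,0],"delta_rot": [0,0,0],"fingers": 1},{"slide": [0,0,0],"delta_rot": [0,0,0],"fingers": 1},{"slide": [0,0,0.2],"delta_rot": [0,0,0],"fingers": 1},{"slide": [0,0,0],"delta_rot": [0,0,0],"fingers": 1},{"slide": [0,0,0],"delta_rot": [0,0,0],"fingers": 1}])

```text
time_s: 11.48
tcp_pos: [0.4797, 0.0631, 0.1095]
eef_rot: [-180.0, 0.0, -155.1]
contact_force: [0.8, 0.2, -0.3]
gripper_width: 0.0876
gripper_force: 0.0
```

>>> play_rows(rows=[{"slide": [0,0,0.2],"delta_rot": [0,0,0],"fingers": 1},{"slide": [0,0,0.2],"delta_rot": [0,0,0],"fingers": 1},{"slide": [0,0,0.15],"delta_rot": [0,0,0],"fingers": 1},{"slide": [0,0,0.1],"delta_rot": [0,0,0],"fingers": 1},{"slide": [0,0,0.05],"delta_rot": [0,0,0],"fingers": 1},{"slide": [0,0,0],"delta_rot": [0,0,0],"fingers": 1},{"slide": [0,0,0],"delta_rot": [0,0,0],"fingers": 1}])

```text
time_s: 12.35
tcp_pos: [0.4799, 0.0634, 0.0046]
eef_rot: [-180.0, 0.1, -155.1]
contact_force: [0.2, 0.7, 0.4]
gripper_width: 0.088
gripper_force: 0.0
```

```bash
python3 - <<'E'
from plant import r
import cv2,numpy as np
s=r.get_state();print(s["tcp_pos"],s["gripper_width"],s["contact_force"])
c=r.capture("wrist");d=r.capture("side")
o=np.zeros((600,800,3),np.uint8);o[:,:400]=cv2.resize(c["image"][90:330,190:350],(400,600),interpolation=cv2.INTER_CUBIC)
o[:,400:]=cv2.resize(d["image"][140:290,250:350],(400,600),interpolation=cv2.INTER_CUBIC)
cv2.imwrite("pics/w7.png",o)
E
```

```text
[0.47992668 0.06340885 0.00459151] 0.08799724142612796 [0.2065282  0.72151376 0.40802281]
```

View pics/w7.png

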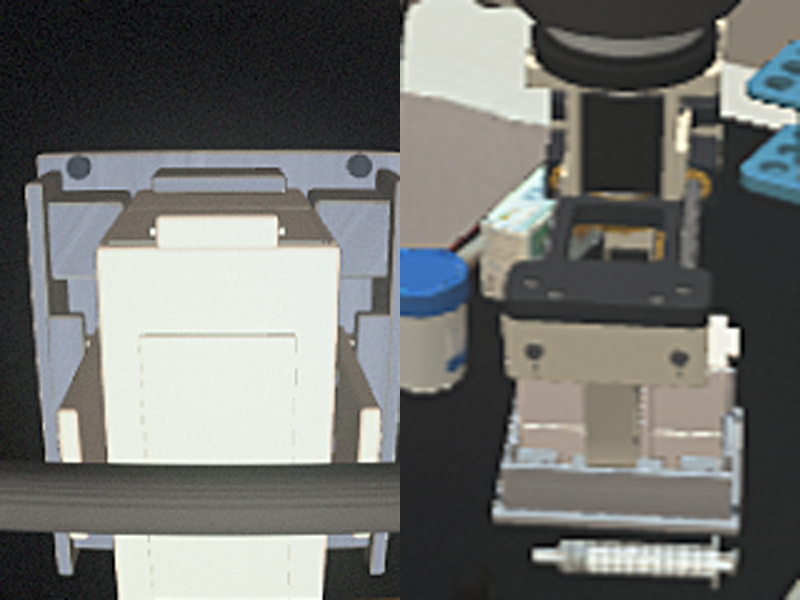

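>>> play_rows(rows=[{"slide": [0.01,0,0.025],"delta_rot": [0,0,0],"fingers": 1},{"slide": [0,0,0],"delta_rot": [0,0,0],"fingers": 0.3},{"slide": [0,0,0],"delta_rot": [0,0,0],"fingers": -1},{"slide": [0,0,0],"delta_rot": [0,0,0],"fingers": -1},{"slide": [0,0,0],"delta_rot": [0,0,0],"fingers": -1},{"slide": [0,0,0],"delta_rot": [0,0,0],"fingers": -1},{"slide": [0,0,0],"delta_rot": [0,0,0],"fingers": -1}], squeeze=20)

```text
time_s: 13.32
tcp_pos: [0.478, 0.0625, 0.0001]
eef_rot: [-180.0, 0.0, -155.1]
contact_force: [-1.2, -0.3, 1.0]
gripper_width: 0.0463
gripper_force: 20.0
```

>>> play_rows(rows=[{"slide": [0,0,0],"delta_rot": [0,0,0],"fingers": -1},{"slide": [0,0,-0.02],"delta_rot": [0,0,0],"fingers": -1},{"slide": [0,0,-0.02],"delta_rot": [0,0,0],"fingers": -1},{"slide": [0,0,-0.02],"delta_rot": [0,0,0],"fingers": -1},{"slide": [0,0,0],"delta_rot": [0,0,0],"fingers": -1}])

```text
time_s: 13.95
tcp_pos: [0.4781, 0.0626, 0.0093]
eef_rot: [180.0, 0.0, -155.1]
contact_force: [1.1, -0.2, -2.7]
gripper_width: 0.0459
gripper_force: 20.0
```

>>> play_rows(rows=[{"slide": [0,0,-0.05],"delta_rot": [0,0,0],"fingers": -1},{"slide": [0,0,-0.1],"delta_rot": [0,0,0],"fingers": -1},{"slide": [0,0,-0.12],"delta_rot": [0,0,0],"fingers": -1},{"slide": [0,0,-0.12],"delta_rot": [0,0,0],"fingers": -1},{"slide": [0,0,-0.1],"delta_rot": [0,0,0],"fingers": -1},{"slide": [0,0,-0.07],"delta_rot": [0,0,0],"fingers": -1},{"slide": [0,0,0],"delta_rot": [0,0,0],"fingers": -1},{"slide": [0,0,0],"delta_rot": [0,0,0],"fingers": -1}])

```text
time_s: 14.95
tcp_pos: [0.4775, 0.0623, 0.0925]
eef_rot: [180.0, -0.0, -155.1]
contact_force: [0.2, -0.2, -1.6]
gripper_width: 0.0463
gripper_force: 20.0
```

```bash
python3 - <<'E'
from plant import r
import cv2,numpy as np
s=r.get_state();print(s["tcp_pos"],s["gripper_width"],s["contact_force"])
c=r.capture("wrist");d=r.capture("side")
o=np.zeros((600,800,3),np.uint8);o[:,:400]=cv2.resize(c["image"][90:390,180:380],(400,600),interpolation=cv2.INTER_CUBIC)
o[:,400:]=cv2.resize(d["image"][80:290,220:360],(400,600),interpolation=cv2.INTER_CUBIC)
cv2.imwrite("pics/w8.png",o)
E
```

```text
[0.47746292 0.06227683 0.09252303] 0.04627123995878617 [ 0.21567724 -0.17859609 -1.63184485]
```

View pics/w8.png

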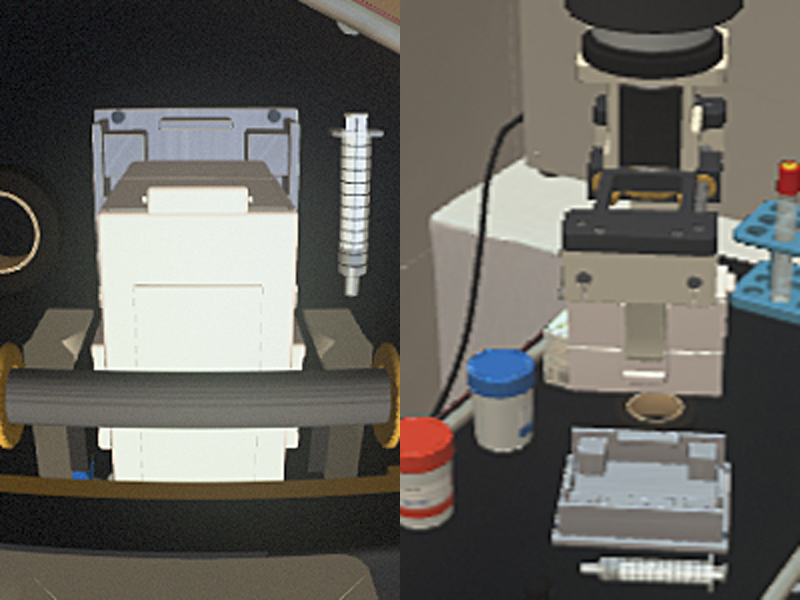

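The cassette is out and level in the grip. Its lid is shut, the dock below is empty, and nothing else has moved.

```bash
python3 -c "
from plant import r
print(r.close_job())"
```

```text
the job is handed in; nothing more can be done
None
```

The job is handed in with the lid shut and the cassette lifted out by both pressed catches, held level above the dock with its underside about 10 cm up; the first pass at the lid missed because the fingertips sit about 40 mm behind the reported TCP, and I corrected for that.

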